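# Lift the egg basket off the pot's rim and hold it level over the bowl

## Robot

A 6-joint arm with a two-finger parallel gripper is mounted at the origin on a cart in front of the work surface, level with it; the furniture and walls round the work are solid. World frame = base frame: x ahead of the robot, y to its left, z up, the work surface at z = 0. Lengths are in mm, angles in rad, forces in N, time in s.
With the tool pointing down it reaches from about 350 to 775 mm from the base axis. Payload 7.3 kg.
Tool frame: the origin (TCP) lies between the finger pads; the fingertips stand 14 mm ahead of it and the grasp point (between the pads) lies 5 mm behind it; z points along the fingers, y is the line along which they close (so a half turn about z gives the same grasp; the last joint's range is limited). The gripper opens to 92 mm and grips with 3 to 60 N. Pads are 19 mm wide; open, the fingers measure 130 mm over their backs; the gripper's body (75 mm by 190 mm) begins 47 mm behind the grasp point.
Start: joints at [0.955, 0.342, 1.524, -0, 1.275, -0.146], TCP at [237.66, 468.146, 240.741] pointing down, gripper open.
Joint ranges: [-2.53, 2.53], [-0.77, 2.02], [0.04, 2.7], [-1, 4.14], [0.28, 2.66], [-3.11, 3.11]. Speed limits (rad/s): [2.57, 2.57, 3.14, 3.14, 3.14, 3.14].

## Interface

Orientations are given as [roll, pitch, yaw] about the fixed x, y, z axes, in that order (R = Rz(yaw) Ry(pitch) Rx(roll)).
In Python, from plant import get_obs, cams, close_job gives the robot as it stands. The module is installed in compiled form; this text tells all that it offers.
- The arm moves only by the shell command python3 -m creep 'ROWS'. ROWS is JSON, a list of rows, each an object of numbers: "hand": the opening, from 0 (shut) to 1 (fully open); "tx", "ty", "tz": the shift along the tool's x, y, z in m; "spin": the turn about the tool's z in degrees. In form: [{"hand": .., "tx": .., "ty": .., "tz": .., "spin": ..}, ...]. A call has 1 to 5 rows; each row shifts and turns the commanded pose from where the row before left it, along the tool's axes as they then stand; what a row does not reach is not made up. A row lasts 1/8 s, in which the tool goes at most 62.5 mm and 10.7 degrees, less where a joint would pass 70% of its speed; a pose out of reach is approached as far as the arm can. A call is refused whole if a number of a shift passes 0.0625 or a number of a turn 10.7, either way. A call with a gripper value outside its range is refused whole. The fingers move at their own pace and stop on an object; the grip force is fixed at half the most. Time passes only in rows, so rows that do not move let the fingers close. It gives the time, the measured TCP pose, the force, the opening and the grip force at its end, in the units of the state.
- get_obs(): the state, without advancing time (a new reading comes with each control period).
- cams.capture(name): name is "scene" or "top" or "wrist"; returns a dict with "color" (400x640x3 uint8, red, green, blue), "K" (3x3 intrinsics, pixels), "R" (3x3) and "t" (3): a world point X has camera coordinates R X + t. Camera axes: x right, y down, z forward; pixel columns grow to the right and rows downward; lengths in mm; the calibration is good to about 2 mm. A picture is of the moment at which its call begins. There is no depth.
- close_job(): hands the job in; it is judged then, once.
The state is a dict: "time": time; "joint_positions": joint angles; "dq": joint speeds; "tau": joint torques, N m; "tool_pos": TCP position; "tcp_rot": TCP orientation; "contact_force": force on the tool from outside, world axes, zero at the start; "moment": the same for the moment, N m; "grip_width": finger opening in mm; "finger_force": force on a finger pad.
Only numpy, scipy, OpenCV 4.12 (cv2) and the standard library are available. Lean on these libraries where they do the work, as an engineer would, in place of code of your own. Each camera call takes 0.05 s, during which the arm holds its last target. There are 200 camera calls.

## Task

The three eggs are boiled: lift their wire basket straight up so that its hook comes off the pot's rim, and hold it still and level just above the pot for about three seconds so that it drips off into the pot. Then carry it across level, with all the eggs in it, and finish while holding it, still and level, a few centimetres above the empty mixing bowl and wholly over the bowl's mouth, so that I can run cold water over the eggs: do not set it down or let go. Do not shift the pot or the bowl, and leave the other things on the worktop where they are.

Things in the scene. Friction and masses are not known exactly. Their poses are not given: they have to be found in the camera images.
- basket: round steel wire basket with the eggs, 132 mm across, 75 mm deep, 0.26 kg (0.43 kg with eggs; varies); origin at the centre of its underside, z up. A rigid arched handle spans it along its y axis. It hangs level in the pot by a hook at its -x side, a rubber pad low on that side leaning on the pot's wall; its underside is 21 mm above the pot's, its centre 19 mm from the pot's towards the hook
- basket_grip (a point): centre of the black bar grip on top of the arched handle, 128 mm straight above the basket's origin, about above its centre of mass; the bar is 64 mm long along the basket's y axis, 16 mm wide along its x axis, 18 mm tall: pinch it across its 16 mm. 44 mm of free space from its underside to the basket's brim
- basket_hook (a point): lower end of the basket's flat steel hook (20 mm wide, lip 3 mm thick), which goes over the pot's rim and 24 mm down outside it: 76 mm from the basket's axis on its -x side, 60 mm above its origin; the hook's top is 87 mm above that origin. Raised 27 mm, the hook is free of the rim; raised 84 mm, the basket's underside is level with the rim
- pot: steel cooking pot with two loop handles at its +y and -y sides, 186 mm outside diameter (250 mm over the handles), walls 3 mm, 105 mm high, 2.6 kg, loose, standing on a round cork trivet 10 mm thick; origin at the centre of its underside, z up. The basket hangs on its rim at its own -x side; the basket's x and y axes are the pot's
- pot_rim (a point): centre of the pot's mouth, at the height of its rim (about 115 mm above the worktop); mouth 180 mm across
- bowl: empty round steel mixing bowl, 220 mm across its rim, 75 mm high, 0.6 kg, loose on the worktop on the other side of the robot's middle from the pot (which stands left and which right varies); origin at the centre of its underside, z up
- bowl_rim (a point): centre of the bowl's mouth, at the height of its rim, 75 mm above the worktop
- egg_1: brown hen's egg, 56 mm long, 43 mm thick, lying loose on the basket's floor; origin at its centre, long axis is its x axis
- egg_2: brown hen's egg, 56 mm long, 43 mm thick, lying loose on the basket's floor; origin at its centre, long axis is its x axis
- egg_3: brown hen's egg, 56 mm long, 43 mm thick, lying loose on the basket's floor; origin at its centre, long axis is its x axis
- egg_cup_1: white ceramic egg cup, 50 mm across, 48 mm high, standing behind the work; a bystander; origin under its centre
- egg_cup_2: white ceramic egg cup like the other; a bystander; origin under its centre
- salt_shaker: clear salt shaker with a grey cap, 44 mm across, 90 mm high, standing at the back between pot and bowl; a bystander; origin under its centre
- slotted_spoon: black slotted spoon with a white handle, 315 mm long, 25 mm high, lying in front at the right, along the edge of the worktop; a bystander; origin under its middle, x along its length
- timer: red and white kitchen timer, 73 mm across, 59 mm high, standing in front between pot and bowl; a bystander; origin under its centre
Mind the look-alikes: they are no part of the job. What is shaped like the egg_3 but purple is not meant.

How it is judged:
By the outcome, as a careful person would: the job done as asked, in the order asked, and still so for the second after the job is handed in, while the arm keeps its last pose, push and grip.
It also fails if it takes over 48 s, if anything falls off the work surface, if the arm or the gripper's body presses on something with over 40 N, if the wrist force passes 120 N, or if a joint passes its speed limit or range.

## Working session

There is one attempt and no reset: what is moved stays moved. The work goes in short steps, Python scripts to look and compute and a shell command to move; the robot and the scene stay as the last step left them, time stands still between calls to the robot, and variables do not carry over. Pictures are saved under pics/ and viewed, at most 10 in all, crops included, and the job is handed in when it is done.

```bash
mkdir -p pics
python3 - <<'E'
from plant import get_obs,cams
import cv2,json,numpy as np
o=get_obs();print({k:np.round(v,3).tolist() for k,v in o.items()})
for n in("scene","top"):
    c=cams.capture(n);cv2.imwrite(f"pics/{n}0.png",c["color"][:,:,::-1]);print(n,c["K"].tolist(),np.round(c["R"],4).tolist(),np.round(c["t"],1).tolist())
    np.savez(f"{n}.npz",K=c["K"],R=c["R"],t=c["t"])
E
```

```text
{'time': 0.0, 'joint_positions': [0.955, 0.343, 1.525, 0.0, 1.275, -0.146], 'dq': [-0.0, 0.002, -0.002, 0.001, -0.001, 0.0], 'tau': [0.002, -43.125, -24.423, 0.072, 0.056, -0.0], 'tool_pos': [237.417, 467.831, 240.042], 'tcp_rot': [-3.14, -0.0, 2.672], 'contact_force': [0.398, -0.685, -0.22], 'moment': [-0.035, 0.032, -0.001], 'finger_force': 0.0, 'grip_width': 91.938}
scene [[378.9902914058363, 0.0, 324.042615040447], [0.0, 378.9902914058363, 198.13277587546622], [0.0, 0.0, 1.0]] [[0.679, -0.7338, 0.0221], [-0.3605, -0.3594, -0.8607], [0.6395, 0.5765, -0.5086]] [-408.4, 313.4, 540.4]
top [[479.3369155110203, 0.0, 324.33670994605285], [0.0, 479.3369155110203, 195.00288663915575], [0.0, 0.0, 1.0]] [[-0.0121, -0.9998, -0.0157], [-0.9961, 0.0135, -0.0874], [0.0876, 0.0146, -0.996]] [-9.7, 608.8, 1177.0]
```

View pics/scene0.png

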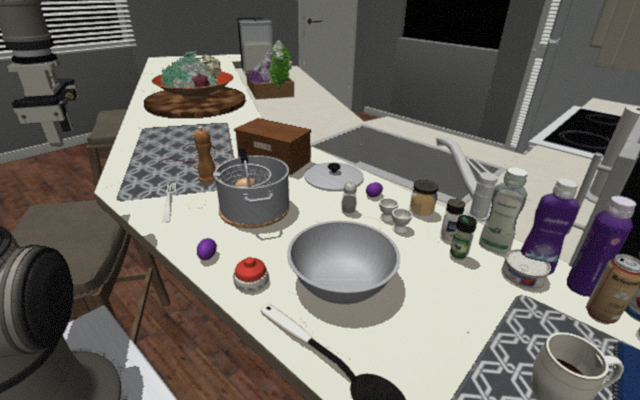

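View pics/top0.png

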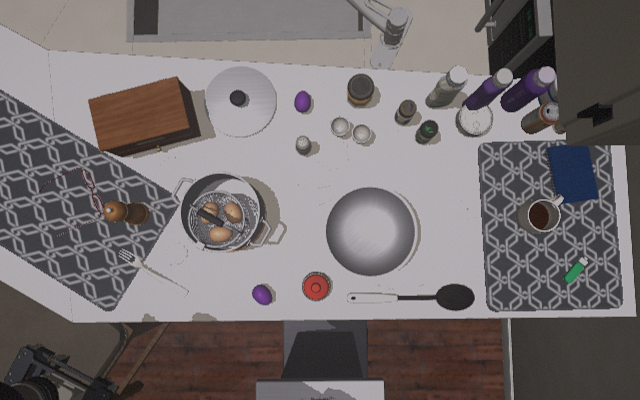

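The scene view shows the pot with the basket at about (253,190) and the bowl at (343,260). In the top view, the pot is at (222,212), the black grip bar at about (211,215), three brown eggs inside, and the bowl at (370,230). The look-alikes are the purple eggs at (303,101) and (262,294), which I will leave alone. The only black bar inside the pot is the grip, so I'll check it in a close crop.

Run:
```python
import cv2
a=cv2.imread("pics/top0.png")[160:265,165:295];cv2.imwrite("pics/c1.png",cv2.resize(a,None,fx=5.5,fy=5.5,interpolation=cv2.INTER_CUBIC))
```

```text
(no output)
```

View pics/c1.png

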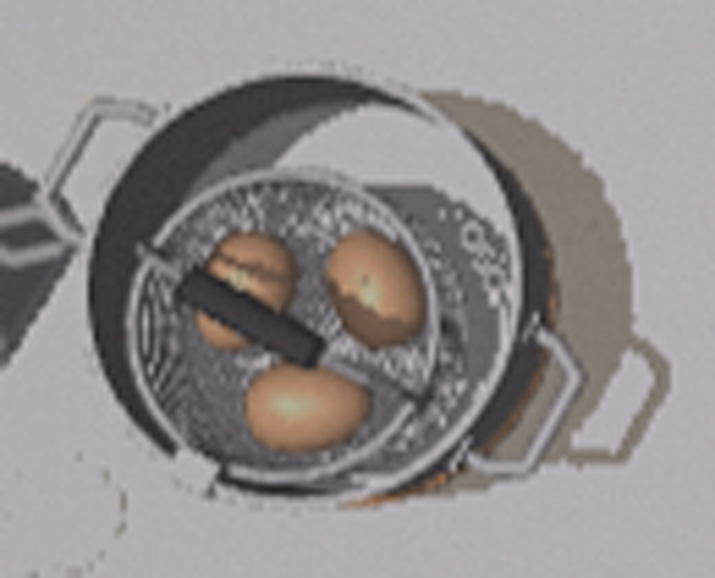

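The crop confirms the black bar, with ends at crop (180,285) and (322,350), which is about px (210.6,217.6). The hook is at lower left, crop (200,480). The pot mouth is centred at crop (306,290). Next I convert these to world positions.

```bash
cat > h.py <<'E'
import numpy as np
def w(u,v,z,cam="top.npz"):
    d=np.load(cam) if isinstance(cam,str) else cam
    r=d["R"].T@np.linalg.solve(d["K"],[u,v,1]);c=-d["R"].T@d["t"]
    return c+r*(z-c[2])/r[2]
E
python3 - <<'E'
from h import *
from plant import get_obs
cr=lambda x,y,z:w(165+(x+.5)/5.5-.5,160+(y+.5)/5.5-.5,z)
a,b=cr(180,285,165),cr(322,350,165);g=cr(251,317,165)
p=cr(306,290,115);h=cr(200,480,118)
print("bar",a,b,np.linalg.norm(a-b),g,"yaw y-axis",np.degrees(np.arctan2(*(a-b)[1::-1])))
print("pot",p,"diam",np.linalg.norm(cr(90,290,115)-cr(522,290,115)),"grip-pot",np.linalg.norm(g[:2]-p[:2]),"hook",h,np.linalg.norm((h-p)[:2]),"hook dir",np.degrees(np.arctan2(*(h-p)[1::-1])))
for q in((326,231),(415,231),(370,187),(370,276)):print("bowl",w(*q,75))
for n,q in dict(salt=(303,142),timer=(316,286)).items():print(n,w(*q,60))
print(np.degrees(get_obs()["tcp_rot"]))
E
```

```text
bar [563.66151737 263.38177314 165.        ] [536.68669621 205.61057567 165.        ] 63.758546356557304 [550.35561003 234.45439172 165.        ] yaw y-axis 64.97094938972639
pot [563.70213909 223.91185588 115.        ] diam 183.3731497249489 grip-pot 17.008083362835922 hook [484.35620388 267.27587197 118.        ] 90.42242711655892 hook dir 151.34258235989907
bowl [517.83591497 -21.12326544  75.        ]
bowl [ 515.21285811 -233.53127782   75.        ]
bowl [ 622.24278701 -128.45265761   75.        ]
bowl [ 410.16316139 -124.11083452   75.        ]
salt [737.63881535  33.06372871  60.        ]
timer [386.60942347   4.71445434  60.        ]
[-1.79919882e+02 -1.32182397e-02  1.53082673e+02]
```

Everything agrees with the given sizes: bar length 64 mm, pot diameter 183 mm, grip-to-pot offset 17 mm, hook direction 151° against the 155° expected from the bar. The target is grip (550,234) with bar yaw 65°, which means a spin of about +88°.

```bash
python3 -m creep '[{"hand":1,"tx":0,"ty":0,"tz":0,"spin":9.8},{"hand":1,"tx":0,"ty":0,"tz":0,"spin":9.8},{"hand":1,"tx":0,"ty":0,"tz":0,"spin":9.8},{"hand":1,"tx":0,"ty":0,"tz":0,"spin":9.8},{"hand":1,"tx":0,"ty":0,"tz":0,"spin":9.8}]' && python3 -m creep '[{"hand":1,"tx":0,"ty":0,"tz":0,"spin":9.8},{"hand":1,"tx":0,"ty":0,"tz":0,"spin":9.8},{"hand":1,"tx":0,"ty":0,"tz":0,"spin":9.8},{"hand":1,"tx":0,"ty":0,"tz":0,"spin":9.8},{"hand":1,"tx":0,"ty":0,"tz":0,"spin":0}]'
cat >> h.py <<'E'
def to(x,y,z):
    from plant import get_obs
    from scipy.spatial.transform import Rotation as Ro
    o=get_obs();R=Ro.from_euler("xyz",o["tcp_rot"]).as_matrix()
    print("t",round(o["time"],2),"pos",np.round(o["tool_pos"],1),"rpy",np.round(np.degrees(o["tcp_rot"]),1),"shift mm",np.round(R.T@(np.array([x,y,z])-o["tool_pos"]),1),"F",np.round(o["contact_force"],1),"w",np.round(o["grip_width"],1),"q",np.round(o["joint_positions"],2))
E
python3 -c "from h import *;to(550,234,240)"
```

```text
time: 0.72
tool_pos: [237.5, 468.0, 240.3]
tcp_rot: [-3.141, 0.001, 1.811]
contact_force: [0.4, 1.2, -0.6]
grip_width: 91.7
finger_force: 0.0
time: 1.35
tool_pos: [237.6, 468.0, 240.4]
tcp_rot: [-3.141, 0.001, 1.134]
contact_force: [-0.0, -0.5, 0.2]
grip_width: 91.7
finger_force: 0.0
t 1.35 pos [237.6 468.  240.4] rpy [-180.    0.   65.] shift mm [-79.8 382.1   0.4] F [-0.  -0.5  0.2] w 91.7 q [ 0.95  0.34  1.52 -0.    1.28  1.39]
```

```bash
python3 -m creep '[{"hand":1,"tx":-0.01,"ty":0.0478,"tz":0,"spin":0},{"hand":1,"tx":-0.01,"ty":0.0478,"tz":0,"spin":0},{"hand":1,"tx":-0.01,"ty":0.0478,"tz":0,"spin":0},{"hand":1,"tx":-0.01,"ty":0.0478,"tz":0,"spin":0}]' >/dev/null&& python3 -m creep '[{"hand":1,"tx":-0.01,"ty":0.0478,"tz":0,"spin":0},{"hand":1,"tx":-0.01,"ty":0.0478,"tz":0,"spin":0},{"hand":1,"tx":-0.01,"ty":0.0478,"tz":0,"spin":0},{"hand":1,"tx":-0.01,"ty":0.0478,"tz":0,"spin":0},{"hand":1,"tx":0,"ty":0,"tz":0,"spin":0}]' >/dev/null
python3 - <<'E'
from h import *
import cv2
from plant import cams
to(550,234,154)
c=cams.capture("wrist");cv2.imwrite("pics/w1.png",c["color"][:,:,::-1]);np.savez("w1.npz",K=c["K"],R=c["R"],t=c["t"])
E
```

```text
t 2.48 pos [552.1 230.9 239.8] rpy [180.    0.   64.9] shift mm [ 2.  -3.2 85.8] F [0.6 0.4 0. ] w 91.9 q [ 0.27  0.48  1.31 -0.    1.35  0.71]
```

View pics/w1.png

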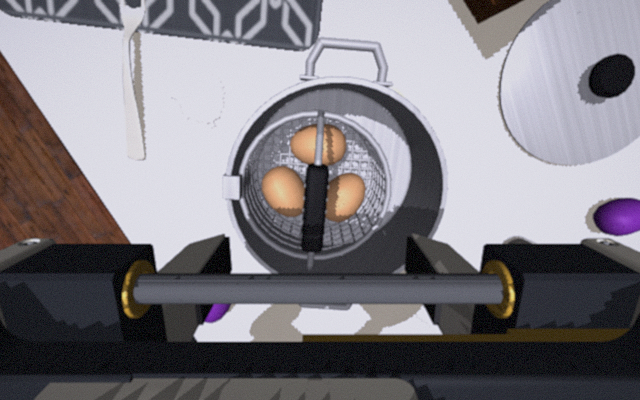

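The wrist view shows the bar between the fingers, its top running from about (318,166) to (312,251). The hook is at (231,187). I'll compute the position from these.

Run:
```python
from h import *
a,b=w(318,167,168,"w1.npz"),w(312.5,249,168,"w1.npz")
m=(a+b)/2;print(a,b,np.linalg.norm(a-b),m,np.degrees(np.arctan2(*(a-b)[1::-1])))
to(m[0],m[1],154)
p=w(231,187,118,"w1.npz");print("hook",p)
```

```text
[565.8906096  261.36982102 168.        ] [537.0782334  209.24960089 168.        ] 59.55392822894088 [551.4844215  235.30971095 168.        ] 61.065914287568866
t 2.52 pos [550.5 232.3 239.9] rpy [-179.9    0.    64.9] shift mm [ 3.2 -0.3 85.9] F [-0.5  0.1 -0.2] w 91.8 q [0.27 0.48 1.31 0.   1.35 0.71]
hook [489.02499609 268.73461419 118.        ]
```

```bash
python3 -m creep '[{"hand":1,"tx":0.003,"ty":0,"tz":0.02,"spin":2.7},{"hand":1,"tx":0,"ty":0,"tz":0.02,"spin":0},{"hand":1,"tx":0,"ty":0,"tz":0.02,"spin":0},{"hand":1,"tx":0,"ty":0,"tz":0.016,"spin":0},{"hand":1,"tx":0,"ty":0,"tz":0.01,"spin":0}]' >/dev/null;python3 -m creep '[{"hand":1,"tx":0,"ty":0,"tz":0,"spin":0}]'
python3 - <<'E'
from h import *
import cv2
from plant import cams
to(551,235,154)
c=cams.capture("wrist");cv2.imwrite("pics/w2.png",c["color"][:,:,::-1])
E
```

```text
time: 3.28
tool_pos: [550.8, 236.3, 154.2]
tcp_rot: [-3.141, 0.001, 1.086]
contact_force: [0.1, 0.6, 0.2]
grip_width: 91.7
finger_force: 0.0
t 3.27 pos [550.8 236.3 154.2] rpy [-180.     0.    62.2] shift mm [-1.   0.8  0.2] F [0.1 0.6 0.2] w 91.7 q [0.28 0.55 1.43 0.   1.16 0.76]
```

View pics/w2.png

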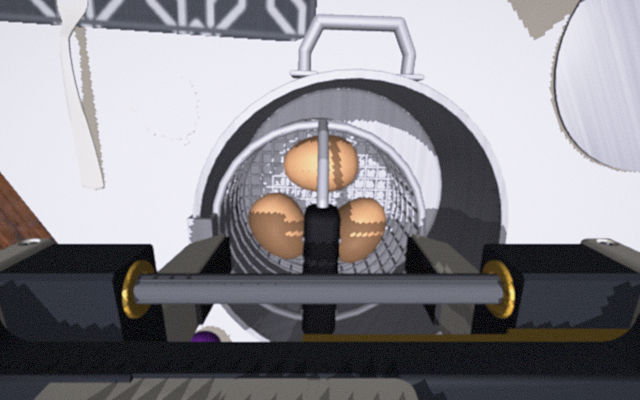

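The bar is centred between the fingers (col 321 against 318) and vertical, so I close. The fingertips at z 140 clear the hook top at 118.

```bash
for i in 1 2; do python3 -m creep '[{"hand":0,"tx":0,"ty":0,"tz":0,"spin":0},{"hand":0,"tx":0,"ty":0,"tz":0,"spin":0},{"hand":0,"tx":0,"ty":0,"tz":0,"spin":0},{"hand":0,"tx":0,"ty":0,"tz":0,"spin":0},{"hand":0,"tx":0,"ty":0,"tz":0,"spin":0}]'; done
```

```text
time: 3.95
tool_pos: [551.2, 236.1, 154.8]
tcp_rot: [-3.142, -0.0, 1.085]
contact_force: [-0.7, 0.3, -0.7]
grip_width: 46.5
finger_force: 0.0
time: 4.58
tool_pos: [551.5, 236.2, 154.9]
tcp_rot: [3.141, -0.001, 1.085]
contact_force: [1.9, 1.5, -0.6]
grip_width: 16.1
finger_force: 29.8
```

Gripped: width 16 mm, 30 N. Lifting slowly.

```bash
for i in 1 2; do python3 -m creep '[{"hand":0,"tx":0,"ty":0,"tz":-0.003,"spin":0},{"hand":0,"tx":0,"ty":0,"tz":-0.003,"spin":0},{"hand":0,"tx":0,"ty":0,"tz":-0.003,"spin":0},{"hand":0,"tx":0,"ty":0,"tz":-0.003,"spin":0},{"hand":0,"tx":0,"ty":0,"tz":-0.003,"spin":0}]'; done
```

```text
time: 5.2
tool_pos: [551.1, 236.1, 169.9]
tcp_rot: [-3.141, 0.0, 1.085]
contact_force: [0.2, -0.2, -5.7]
grip_width: 16.1
finger_force: 29.8
time: 5.82
tool_pos: [551.2, 236.1, 184.9]
tcp_rot: [-3.142, -0.0, 1.085]
contact_force: [0.6, 0.1, -6.0]
grip_width: 15.9
finger_force: 29.8
```

```bash
for i in 1 2 3; do python3 -m creep '[{"hand":0,"tx":0,"ty":0,"tz":-0.0045,"spin":0},{"hand":0,"tx":0,"ty":0,"tz":-0.0045,"spin":0},{"hand":0,"tx":0,"ty":0,"tz":-0.0045,"spin":0},{"hand":0,"tx":0,"ty":0,"tz":-0.0045,"spin":0},{"hand":0,"tx":0,"ty":0,"tz":-0.0045,"spin":0}]'|grep -v rot; done
python3 - <<'E'
from h import *
import cv2
from plant import cams
to(516,-126,253)
a=[cams.capture(n)["color"][:,:,::-1] for n in("scene","top")]
a=[cv2.resize(a[0][80:280,150:410],(780,600))[:, :],cv2.resize(a[1][140:290,150:300],(600,600))]
cv2.imwrite("pics/l1.png",cv2.resize(cv2.hconcat(a),(800,348)))
E
```

```text
time: 6.45
tool_pos: [551.2, 236.1, 207.6]
contact_force: [0.1, -0.2, -5.2]
grip_width: 16.0
finger_force: 29.8
time: 7.08
tool_pos: [551.2, 236.1, 230.1]
contact_force: [0.2, -0.5, -5.5]
grip_width: 15.3
finger_force: 29.8
time: 7.7
tool_pos: [551.2, 236.1, 252.5]
contact_force: [-0.4, 0.2, -4.7]
grip_width: 15.6
finger_force: 29.8
t 7.7 pos [551.2 236.1 252.5] rpy [-180.    -0.    62.2] shift mm [-336.7  137.9   -0.5] F [-0.4  0.2 -4.7] w 15.6 q [0.28 0.47 1.29 0.   1.38 0.76]
```

View pics/l1.png

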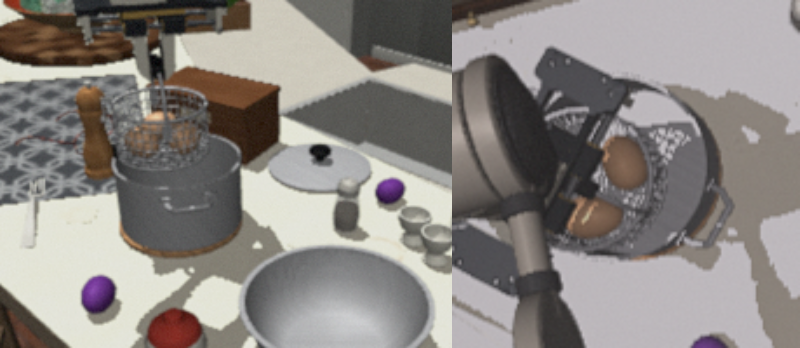

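The pot is in place. The basket hangs level about 14 mm above the rim with the eggs in it. Holding for about 3.75 s.

```bash
for i in 1 2 3 4 5 6; do python3 -m creep '[{"hand":0,"tx":0,"ty":0,"tz":0,"spin":0},{"hand":0,"tx":0,"ty":0,"tz":0,"spin":0},{"hand":0,"tx":0,"ty":0,"tz":0,"spin":0},{"hand":0,"tx":0,"ty":0,"tz":0,"spin":0},{"hand":0,"tx":0,"ty":0,"tz":0,"spin":0}]'|grep -E "time|pos"; done; python3 -c "
from h import *
to(516,-127,254)"
```

```text
time: 8.43
tool_pos: [551.2, 236.1, 252.2]
time: 9.05
tool_pos: [551.2, 236.1, 252.2]
time: 9.68
tool_pos: [551.2, 236.1, 252.2]
time: 10.3
tool_pos: [551.2, 236.1, 252.2]
time: 10.92
tool_pos: [551.2, 236.1, 252.2]
time: 11.55
tool_pos: [551.2, 236.1, 252.3]
t 11.55 pos [551.2 236.1 252.3] rpy [180.   -0.   62.2] shift mm [-337.6  138.3   -1.8] F [ 0.7  1.1 -4.1] w 15.8 q [0.28 0.47 1.29 0.   1.38 0.76]
```

```bash
python3 -m creep '[{"hand":0,"tx":-0.0019,"ty":0.0008,"tz":0,"spin":0},{"hand":0,"tx":-0.0037,"ty":0.0015,"tz":0,"spin":0},{"hand":0,"tx":-0.0056,"ty":0.0023,"tz":0,"spin":0},{"hand":0,"tx":-0.0083,"ty":0.0034,"tz":0,"spin":0},{"hand":0,"tx":-0.0111,"ty":0.0045,"tz":0,"spin":0}]'
for i in 1 2 3 4 5; do python3 -m creep '[{"hand":0,"tx":-0.0111,"ty":0.0045,"tz":0,"spin":0},{"hand":0,"tx":-0.0111,"ty":0.0045,"tz":0,"spin":0},{"hand":0,"tx":-0.0111,"ty":0.0045,"tz":0,"spin":0},{"hand":0,"tx":-0.0111,"ty":0.0045,"tz":0,"spin":0},{"hand":0,"tx":-0.0111,"ty":0.0045,"tz":0,"spin":0}]'|grep -E "pos|cont"; done
python3 -m creep '[{"hand":0,"tx":-0.0111,"ty":0.0045,"tz":0,"spin":0},{"hand":0,"tx":-0.0083,"ty":0.0034,"tz":0,"spin":0},{"hand":0,"tx":-0.0056,"ty":0.0023,"tz":0,"spin":0},{"hand":0,"tx":-0.0028,"ty":0.0011,"tz":0,"spin":0},{"hand":0,"tx":-0.0015,"ty":0.0006,"tz":0,"spin":0}]'
python3 - <<'E'
from h import *
import cv2
from plant import cams
to(516,-127,230)
a=[cams.capture(n)["color"][:,:,::-1] for n in("scene","top")]
cv2.imwrite("pics/b1.png",cv2.hconcat([cv2.resize(a[0][120:320,210:470],(400,308)),cv2.resize(a[1][120:320,240:500],(400,308))]))
E
```

```text
time: 12.18
tool_pos: [547.9, 202.4, 252.2]
tcp_rot: [3.142, 0.0, 1.085]
contact_force: [0.3, 0.0, -4.9]
grip_width: 15.7
finger_force: 29.8
tool_pos: [541.9, 142.8, 252.2]
contact_force: [0.4, -0.7, -4.9]
tool_pos: [535.9, 83.2, 252.3]
contact_force: [-0.5, -0.2, -4.6]
tool_pos: [529.9, 23.7, 252.2]
contact_force: [-0.2, 0.0, -4.8]
tool_pos: [523.9, -36.0, 252.2]
contact_force: [0.0, 1.0, -4.7]
tool_pos: [517.9, -95.5, 252.2]
contact_force: [-0.4, 0.7, -4.2]
time: 15.92
tool_pos: [514.8, -126.2, 252.2]
tcp_rot: [-3.142, -0.0, 1.085]
contact_force: [0.6, -0.2, -5.4]
grip_width: 15.8
finger_force: 29.8
t 15.93 pos [ 514.8 -126.2  252.2] rpy [-180.    -0.    62.2] shift mm [-0.2  1.4 22.2] F [ 0.6 -0.2 -5.4] w 15.8 q [-0.39  0.34  1.49  0.    1.31  0.1 ]
```

View pics/b1.png

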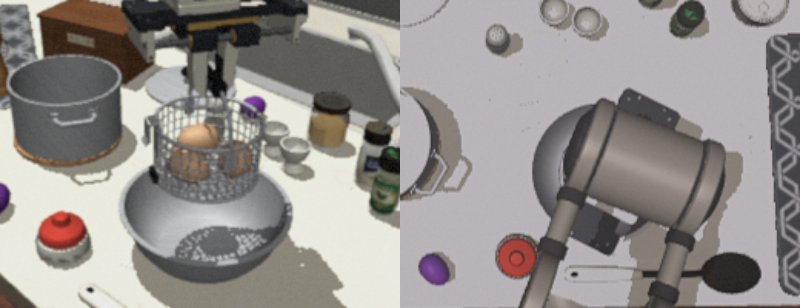

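The basket is over the bowl with the eggs in it, about 54 mm above the rim. I'll lower it gently by 22 mm, let it settle and look once more.

```bash
python3 -m creep '[{"hand":0,"tx":0,"ty":0,"tz":0.003,"spin":0},{"hand":0,"tx":0,"ty":0.001,"tz":0.006,"spin":0},{"hand":0,"tx":0,"ty":0,"tz":0.006,"spin":0},{"hand":0,"tx":0,"ty":0,"tz":0.005,"spin":0},{"hand":0,"tx":0,"ty":0,"tz":0.002,"spin":0}]'
for i in 1 2; do python3 -m creep '[{"hand":0,"tx":0,"ty":0,"tz":0,"spin":0},{"hand":0,"tx":0,"ty":0,"tz":0,"spin":0},{"hand":0,"tx":0,"ty":0,"tz":0,"spin":0},{"hand":0,"tx":0,"ty":0,"tz":0,"spin":0},{"hand":0,"tx":0,"ty":0,"tz":0,"spin":0}]'; done
python3 - <<'E'
import cv2
from plant import cams
a=[cams.capture(n)["color"][:,:,::-1] for n in("scene","wrist")]
cv2.imwrite("pics/b2.png",cv2.hconcat([cv2.resize(a[0][120:320,210:470],(400,308)),cv2.resize(a[1],(400,308))]))
E
```

```text
time: 16.65
tool_pos: [515.6, -126.6, 229.7]
tcp_rot: [-3.141, 0.0, 1.085]
contact_force: [0.5, 0.5, -4.4]
grip_width: 15.7
finger_force: 29.8
time: 17.27
tool_pos: [515.8, -126.7, 230.3]
tcp_rot: [3.141, -0.0, 1.085]
contact_force: [0.5, -0.6, -5.1]
grip_width: 15.7
finger_force: 29.8
time: 17.9
tool_pos: [515.7, -126.7, 230.2]
tcp_rot: [3.142, -0.0, 1.085]
contact_force: [-0.3, 0.3, -5.2]
grip_width: 15.8
finger_force: 29.8
```

View pics/b2.png

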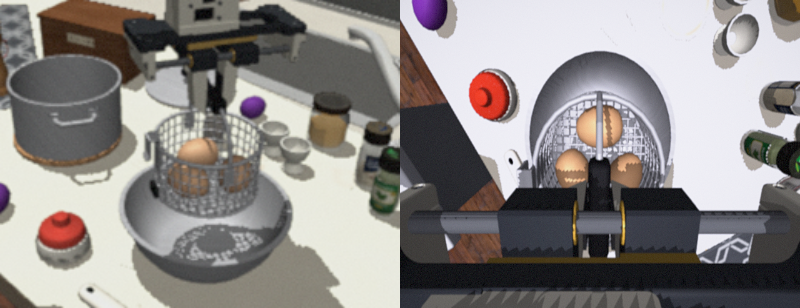

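All three eggs are in the basket, and it is level, centred over the bowl and about 30 mm above its rim. Handing in.

```bash
python3 -c "
from plant import close_job
print(close_job())"
```

```text
the job is handed in; nothing more can be done
None
```

The job is handed in at about 18 s: I lifted the basket straight off the rim, held it still over the pot for about 3.75 s, and now hold it still and level about 3 cm above the bowl's mouth, with all three eggs in it and the pot and bowl where they were.

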